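# Extend the magnifier boom to its middle hole and pin it

## Robot

A 6-joint arm with a two-finger parallel gripper is mounted at the origin on a cart in front of the work surface, level with it; the furniture and walls round the work are solid. World frame = base frame: x ahead of the robot, y to its left, z up, the work surface at z = 0. Lengths are in m, angles in rad, forces in N, time in s.
With the tool pointing down it reaches from about 0.325 to 0.85 m from the base axis. Payload 15.5 kg.
Tool frame: the origin (TCP) lies at the very end of the fingers, on their centre line; the grasp point (between the pads) lies 19 mm behind it; z points along the fingers, y is the line along which they close (so a half turn about z gives the same grasp; the last joint's range is limited). The gripper opens to 91 mm and grips with 3 to 60 N. Pads are 32 mm wide; open, the fingers measure 118 mm over their backs; the gripper's body (76 mm by 178 mm) begins 60 mm behind the grasp point.
Start: joints at [-1.325, 0.494, 1.345, -0, 1.302, -0.096], TCP at [0.209, -0.589, 0.214] pointing down, gripper open.
Joint ranges: [-2.91, 2.91], [-0.82, 2.16], [0.22, 2.67], [-1.22, 4.37], [0.12, 2.79], [-3.08, 3.08]. Speed limits (rad/s): [1.89, 1.89, 2.57, 3.01, 3.01, 3.01].

## Interface

Orientations are given as [roll, pitch, yaw] about the fixed x, y, z axes, in that order (R = Rz(yaw) Ry(pitch) Rx(roll)).
In Python, from plant import ctrl gives the robot as it stands. The module is installed in compiled form; this text tells all that it offers.
- The arm moves only by the shell command python3 -m inch 'ROWS' [FORCE]. ROWS is JSON, a list of rows, each a list of 7 numbers: the shift along the tool's x, y, z in m, then the turn, a rotation vector about the tool's x, y, z in rad, then the finger opening in m, from 0 to 0.0912. In form: [[dx, dy, dz, rx, ry, rz, claw], ...]. A call has exactly 8 rows; each row is the pose to reach, as a shift and turn from the pose commanded when the call began, along the tool's axes at that moment; what a row does not reach only later rows make up. A row lasts 1/8 s, in which the tool goes at most 62.5 mm and 10.7 degrees, less where a joint would pass 70% of its speed; a pose out of reach is approached as far as the arm can. A call with a gripper value outside its range is refused whole. The fingers move at their own pace and stop on an object; FORCE is the grip in N (left out, the last holds). Time passes only in rows, so rows that repeat a pose let the fingers close, or fill a call up. It gives the time, the measured TCP pose, the force, the opening and the grip force at its end, in the units of the state.
- ctrl.state(): the state, without advancing time (a new reading comes with each control period).
- ctrl.read_camera(name): name is "scene" or "top"; returns a dict with "img" (384x512x3 uint8, red, green, blue), "fx", "fy", "cx", "cy" (pixels), "world_to_cam" (4x4, takes a point from world to camera coordinates). Camera axes: x right, y up, looking along -z (the intrinsics and any distortion apply to the point x, -y, -z); pixel columns grow to the right and rows downward; lengths in m; the calibration is good to about 2 mm. A picture is of the moment at which its call begins. There is no depth.
- ctrl.sign_off(): hands the job in; it is judged then, once.
The state is a dict: "time": time; "joints": joint angles; "dq": joint speeds; "joint_efforts": joint torques, N m; "tool_pos": TCP position; "eef_rot": TCP orientation; "contact_force": force on the tool from outside, world axes, zero at the start; "torque": the same for the moment, N m; "width": opening from 0.0 (shut) to 1.0 (fully open); "gripper_force": force on a finger pad.
Only numpy, scipy, OpenCV 4.12 (cv2) and the standard library are available. Lean on these libraries where they do the work, as an engineer would, in place of code of your own. Each camera call takes 0.05 s, during which the arm holds its last target. There are 200 camera calls.

## Task

The telescopic boom of the bench magnifier was left unlatched between two of its holes: slide the inner tube out until its sprung button pops up through the middle of the three holes. Then take the longer of the two locking pins out of the pin block and push it down through the boss and both tubes until its flange sits on the boss, and let go. Leave the dish, the bottles and other vessels and the short pin where they are.

Things in the scene. Friction and masses are not known exactly. Their poses are not given: they have to be found in the camera images.
- boom_stand: Grey magnifier stand, fixed: base plate 260 x 150 x 17 mm (x -160 to 100, y +-75) and two cheek plates (63 mm over the bolts, 140 mm high) carrying the boom. Origin on the table; x level along the boom's heading, y left, z up. The boom rises at 30 degrees towards +x from x -120, z 80 mm (axis at its low end).
- outer_tube: Fixed square aluminium outer tube, 40 mm wide, 200 mm long. Origin on its axis at the low end; x along it, uphill; y level; z square out of its top face (30 degrees from vertical). Top face at z 20 mm: 13.5 mm button holes at x 30, 80, 130, pin boss at x 172. A black sleeve 47 mm square covers x 190 to 208 mm.
- middle_hole (a point): Centre of the middle button hole, on the outer tube's top face; axes as outer_tube.
- pin_seat (a point): Centre of the top of the steel pin boss (28 mm across, 6 mm high, on the outer tube's top face); axes as outer_tube: the pin goes in along -z. The hole is 13.5 mm wide; from the boss's top to the tube's underside is 46 mm. The inner tube's cross hole (14.5 mm) lies under it only when the button is up in a hole.
- inner_tube (a joint): Slide of the inner tube (31 mm square steel, coaxial) along outer_tube x, in m, growing outward: 0.050 with the button in the middle hole, 0 and 0.100 in the others; starts at 0.009 to 0.038. Grip its bare part, from the sleeve to the lamp clamp, across its y sides. Friction 5 to 9 N, stays where left; the popped button stops it rigidly, with 0.75 mm play each way.
- lamp_clamp_face (a point): Point on the inner tube's axis at the near face of the black lamp clamp (42 mm square, 32 mm long) at its upper end; moves with the inner tube; axes as outer_tube. Beyond it is the level magnifier ring, 112 mm across, about 25 mm thick, its centre about 120 mm further on.
- sprung_button (a joint): How far the brass button (12 mm across, domed) is pressed in, in m: about 0.0105 while it is held in under the outer tube's wall, under 0.002 when it has popped up through a hole and stands 6.5 mm proud. Its spring gives 2 to 5 N. Do not press it.
- button_top (a point): Top of the sprung button's dome; moves with the inner tube; axes as outer_tube.
- pin_block: Bare aluminium block 56 x 124 x 40 mm (x, y, z), fixed to the table, in which the two pins stand upright, in holes at y -32 and +32 mm, in either order. Origin on the table under its centre. The holes are 11.5 mm wide and 34 mm deep.
- long_pin: Longer locking pin, 102 mm: steel shank 10 mm thick, 66 mm long with a round nose, flange 26 mm across and 4 mm thick, black knob 22 mm across, 32 mm tall. Origin at the nose's tip, z towards the knob. In the block the tip is 6 mm above the table, so the knob is 76 to 108 mm up, 30 mm higher than the short pin's. 60 to 110 g.
- long_pin_shoulder (a point): Centre of the underside of the long pin's flange, 66 mm above its tip; axes as long_pin.
- long_pin_head (a point): Middle of the long pin's knob (the place to grip), 86 mm above its tip; axes as long_pin.
- short_pin: The shorter pin, alike but with a shank of 36 mm: too short to pass both tubes; its knob stands 46 to 78 mm above the table. Origin at its tip, z towards the knob. To be left in the block.
- glass_dish: Glass dish, 113 mm across, 16 mm high, on the table where the magnifier will look; origin under its centre. To be left alone.
- wash_bottle: White wash bottle with a red cap and a bent spout, beside the pin block: 70 mm across, 190 mm to the cap, 232 mm to the thin spout. Origin on the table; the bottle's axis stands 21 mm from it towards +y (its own y axis). It can stand in the way of the gripper's body at the pins. To be left alone.
- lidded_cup: White lidded pot, 81 mm across, 100 mm high, beside the stand on its right; origin under its centre. Stands fast; to be left alone.
- dropper_bottle: Dropper bottle, 27 mm across, 74 mm high, under the boom's right side; origin under its centre. To be left alone.
- dropper_2: Dropper bottle, 26 mm across, 70 mm high, near the pin block; origin under its centre. Stands fast; to be left alone.
- stoppered_vial: Glass vial with a dark stopper, 33 mm across, 58 mm high, near the pin block; origin under its centre. To be left alone.
- vial_2: Glass vial with a dark stopper, 33 mm across, 58 mm high, beside the boom on its left; origin under its centre. Stands fast; to be left alone.

How it is judged:
On the way, in this order (a step that is already met when the one before it is completed fails the run):
1. the inner tube is drawn out to the middle hole and the button has popped up through it (value of joint inner_tube between 0.0475 and 0.0525 m and value of joint sprung_button below 0.003 m), for 0.2 s.
2. the long pin is pushed home through the boss and both tubes (all of step 1 and distance between long_pin_shoulder and pin_seat below 0.005 m and angle between the z axis of long_pin and the z axis of pin_seat, either way round below 0.1 rad), for 0.2 s.
At the end, for the whole second after the job is handed in: The inner tube stands at the middle hole (slide 0.0475 to 0.0525) with the button up (pressed in less than 3 mm); the long pin is through the boss and both tubes, its flange within 5 mm of the boss's top centre and its axis within 0.1 rad of the hole's, at rest and released (all of step 2 and linear speed of long_pin below 0.02 m/s and contact force between long_pin and the fingers below 0.1 N); the robot touches nothing.
It fails at once if the dish, a bottle or another vessel is shifted by more than 25 mm (distance of any of glass_dish, wash_bottle, dropper_bottle, stoppered_vial from where it was at the start of the episode above 0.025 m).
It fails at once if the short pin is shifted by more than 25 mm (distance of short_pin from where it was at the start of the episode above 0.025 m).
It fails at once if a bottle, vessel or the short pin is tipped over (angle between any of wash_bottle, dropper_bottle, stoppered_vial, short_pin's own z axis and vertical above 0.5 rad).
It also fails if it takes over 53 s, if anything falls off the work surface, if the arm or the gripper's body presses on something with over 40 N, if the wrist force passes 120 N, or if a joint passes its speed limit or range.

## Working session

There is one attempt and no reset: what is moved stays moved. The work goes in short steps, Python scripts to look and compute and a shell command to move; the robot and the scene stay as the last step left them, time stands still between calls to the robot, and variables do not carry over. Pictures are saved under pics/ and viewed, at most 10 in all, crops included, and the job is handed in when it is done.

```bash
mkdir -p pics && ls && python3 - <<'E'
from plant import ctrl
import cv2,json
for n in("scene","top"):
    c=ctrl.read_camera(n); cv2.imwrite(f"pics/{n}0.png",c["img"][:,:,::-1])
    print(n,c["fx"],c["fy"],c["cx"],c["cy"],c["world_to_cam"].tolist() if hasattr(c["world_to_cam"],'tolist') else c["world_to_cam"],[k for k in c])
print(ctrl.state())
E
```

```text
pics
scene 382.6589536238884 382.6589536238884 251.70478571302766 190.50441588785114 [[-0.9178936167952225, -0.3962637812037251, -0.02112638049244872, 0.4924798854462463], [0.24314336419480925, -0.6036879999532189, 0.7592378436040401, -0.26956379802751246], [-0.31361220112523647, 0.6917628310473242, 0.6504702705633636, -0.9356704537555088], [0.0, 0.0, 0.0, 1.0]] ['img', 'fx', 'fy', 'cx', 'cy', 'world_to_cam']
top 499.2951196701486 499.2951196701486 254.85970392500582 190.78555988255692 [[-0.018546417385635686, -0.999812181684034, -0.005624211799885968, -0.017357641187989003], [0.9915661322404725, -0.01911452562486293, 0.12818439961167685, -0.5668554376553818], [-0.12826782837417727, -0.0031994165637888577, 0.9917344039297133, -1.6449109032054825], [0.0, 0.0, 0.0, 1.0]] ['img', 'fx', 'fy', 'cx', 'cy', 'world_to_cam']
{'time': 0.1, 'joints': array([-1.32549829e+00,  4.94131421e-01,  1.34604466e+00, -4.87904325e-05,
        1.30249222e+00, -9.55229077e-02]), 'dq': array([ 9.44132724e-04,  1.30954625e-04, -2.49014608e-03,  1.88633317e-04,
       -4.16402603e-05, -1.11495872e-03]), 'joint_efforts': array([-2.16375024e-04, -8.80242419e+01, -3.82541084e+01,  7.05864374e-02,
        4.82559926e-02, -2.58625590e-05]), 'tool_pos': array([ 0.20880671, -0.58873936,  0.21339974]), 'eef_rot': array([-3.14051742e+00, -5.57762975e-05,  3.40833874e-01]), 'contact_force': array([ 0.06460941,  0.16927639, -0.21461812]), 'torque': array([0.02735779, 0.01344181, 0.01872624]), 'gripper_force': 0.0, 'width': 0.9997521900079748}
```

View pics/scene0.png

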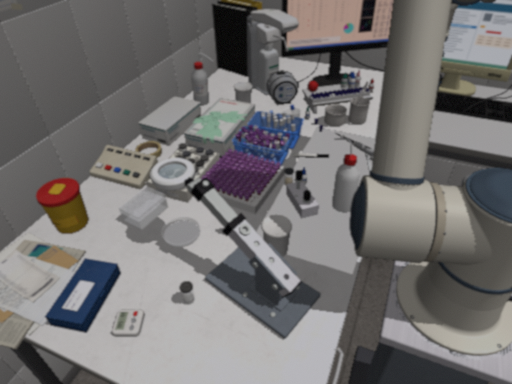

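View pics/top0.png

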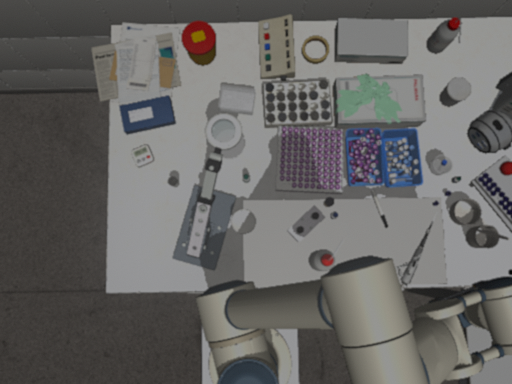

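The top view shows the boom from about (198,250) up to (215,155) and the pin block at (308,222), with the wash bottle at (325,260) beside it. The scene view shows the boom at (285,280) to (205,188). I'll zoom in on both.

```bash
python3 - <<'E'
import cv2,numpy as np
t=cv2.imread("pics/top0.png");s=cv2.imread("pics/scene0.png")
a=cv2.resize(t[140:275,165:350],None,fx=4,fy=4,interpolation=cv2.INTER_CUBIC)
cv2.imwrite("pics/tz.png",a)
b=cv2.resize(s[145:335,180:370],None,fx=3.1,fy=3.1,interpolation=cv2.INTER_CUBIC)
cv2.imwrite("pics/sz.png",b)
E
```

```text
(no output)
```

View pics/tz.png

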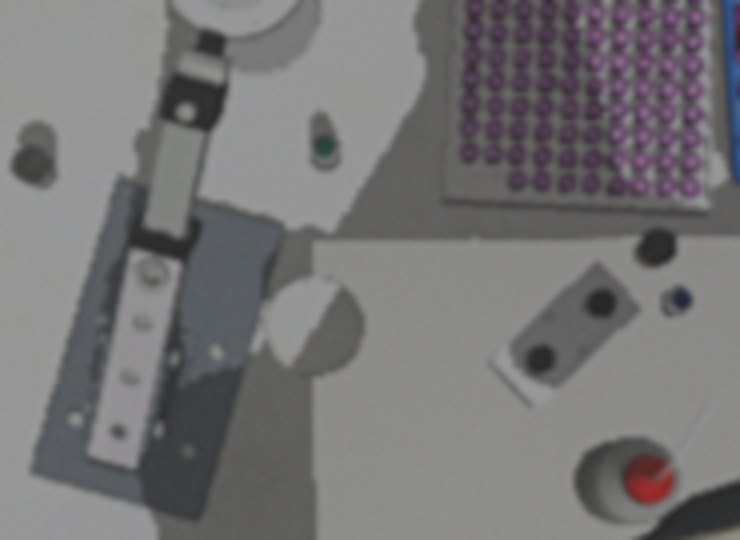

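View pics/sz.png

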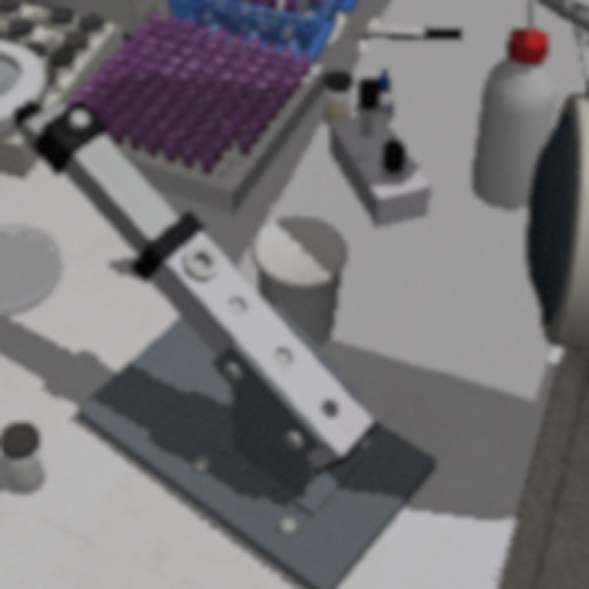

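The top crop shows the button holes at (118,431), (130,377) and (142,322), the boss at (152,272), and the knobs at (600,302) and (540,358). The scene crop shows the holes at (330,408), (284,355) and (238,305), the boss at (200,262), the long pin's knob at (370,93) and the short pin's at (393,155). The long pin is the one farther from the wash bottle.

```bash
cat > h.py <<'E'
import numpy as np, cv2
from scipy.optimize import least_squares
from scipy.spatial.transform import Rotation as R
CAM={}
def cams():
    from plant import ctrl
    for n in("scene","top"):
        CAM[n]=ctrl.read_camera(n)
def proj(n,P):
    c=CAM[n];W=np.array(c["world_to_cam"]);p=np.atleast_2d(P)@W[:3,:3].T+W[:3,3]
    return np.c_[c["cx"]-c["fx"]*p[:,0]/p[:,2], c["cy"]+c["fy"]*p[:,1]/p[:,2]]
def tri(uvs,uvt,z=None):
    f=lambda p:np.r_[proj("scene",p)[0]-uvs,proj("top",p)[0]-uvt]
    r=least_squares(f,[.5,-.2,.1]);return r.x,r.fun
def onz(n,uv,z):
    r=least_squares(lambda p:proj(n,[p[0],p[1],z])[0]-uv,[.5,-.2]);return np.r_[r.x,z]
S=lambda a:np.array([180,145])+(np.array(a)+.5)/3.1-.5
T=lambda a:np.array([165,140])+(np.array(a)+.5)/4-.5
def tubeR(yaw): return R.from_euler('z',yaw)*R.from_euler('y',-np.pi/6)
E
cat > m.py <<'E'
from h import *
cams()
t=T([[118,431],[130,377],[142,322],[152,272]]);s=S([[330,408],[284,355],[238,305],[200,262]])
L=np.array([[.03,0,.02],[.08,0,.02],[.13,0,.02],[.172,0,.026]])
def pts(q,L): # q: x,y,yaw of the stand
    o=np.array([q[0],q[1],0])+R.from_euler('z',q[2]).apply([-.12,0,.08])
    return o+tubeR(q[2]).apply(L)
f=lambda q:np.r_[proj("scene",pts(q,L))-s,proj("top",pts(q,L))-t].ravel()
r=least_squares(f,[.35,.1,0]);q=r.x;print("stand",q,np.round(r.fun.reshape(-1,2),1).tolist())
print("middle",pts(q,[L[1]]),"seat",pts(q,[[.172,0,.026]]))
# clamp near face: top edge centre z=.021
c=least_squares(lambda x:np.r_[proj("scene",pts(q,[[x[0],0,.018]]))[0]-S([92,140]),proj("top",pts(q,[[x[0],0,.018]]))[0]-T([187,124])],[.3]);print("clamp",c.x,c.fun)
for n,a,b in(("long",[370,84],[600,302]),("short",[393,147],[540,358])):
    print(n,tri(S(a),T(b)), onz("top",T(b),.108 if n=="long" else .078))
print("bottle cap",onz("top",T([650,480]),.19),"vial",onz("top",T([655,247]),.058),"dr2",onz("top",T([680,300]),.07),"cup",onz("top",T([315,327]),.1),"dropper",onz("top",T([323,147]),.07),"vial2",onz("top",T([32,165]),.058))
E
python3 m.py
```

```text
stand [ 0.47799119  0.13760316 -0.28378772] [[-0.4, -0.5], [-0.6, 0.1], [-0.7, -0.1], [0.1, -0.7], [0.3, 0.4], [0.1, 0.4], [-0.0, 0.2], [-0.5, 1.6]]
middle [[0.41970183 0.15460381 0.13732051]] seat [[0.49330933 0.13313547 0.18851666]]
clamp [0.29573832] [-2.03710736  0.85831896 -0.97278431  0.81760627]
long (array([ 0.47328005, -0.21885801,  0.10507847]), array([-0.57018979, -0.07689869,  0.15191092,  0.58751666])) [ 0.47494839 -0.21809731  0.108     ]
short (array([ 0.43193296, -0.17184631,  0.07402434]), array([-0.25894122, -0.03517013,  0.06614745,  0.27904655])) [ 0.43264394 -0.17132112  0.078     ]
bottle cap [ 0.3340892 -0.2415615  0.19     ] vial [ 0.52358529 -0.27093056  0.058     ] dr2 [ 0.47830214 -0.28802375  0.07      ] cup [0.45979963 0.01046643 0.1       ] dropper [0.61081166 0.00233748 0.07      ] vial2 [0.60224967 0.24549085 0.058     ]
```

```bash
cat >> h.py <<'E'
Q=np.array([.478,.1376,-.2838])
def tube(L,q=Q):
    return np.array([q[0],q[1],0])+R.from_euler('z',q[2]).apply([-.12,0,.08])+tubeR(q[2]).apply(L)
RT=tubeR(Q[2])*R.from_euler('x',np.pi)
def rel(p,Rt):
    from plant import ctrl
    s=ctrl.state();R0=R.from_euler('xyz',s["eef_rot"])
    return np.round(R0.inv().apply(p-s["tool_pos"]),4),np.round((R0.inv()*Rt).as_rotvec(),3)
E
python3 - <<'E'
from h import *
d=R.from_euler('xyz',[np.pi,0,.34])
print(rel(np.array([.22,-.5,.40]),d))
print(rel(tube([.25,0,.12]),RT)); print(rel(tube([.25,0,-.019]),RT)); print(tube([.25,0,.12]))
E
```

```text
(array([ 0.0402, -0.0801, -0.1864]), array([-0.001, -0.   ,  0.001]))
(array([ 0.5261, -0.5735, -0.0949]), array([-0.164,  0.506,  0.61 ]))
(array([ 0.5824, -0.5327,  0.0254]), array([-0.164,  0.506,  0.61 ]))
[0.51304604 0.12737802 0.30892305]
```

```bash
python3 -m inch '[[0.01,-0.02,-0.06,0,0,0,0.09],[0.025,-0.04,-0.12,0,0,0,0.09],[0.05,-0.08,-0.16,0,0,0,0.09],[0.09,-0.12,-0.19,0,0.05,0.05,0.09],[0.13,-0.16,-0.19,-0.03,0.1,0.12,0.09],[0.17,-0.2,-0.19,-0.05,0.15,0.2,0.09],[0.21,-0.24,-0.19,-0.07,0.2,0.26,0.09],[0.25,-0.28,-0.19,-0.09,0.25,0.32,0.09]]' 25 && python3 - <<'E'
from h import *
print(rel(tube([.25,0,.12]),RT))
E
```

```text
time: 1.2
tool_pos: [0.3513, -0.24, 0.404]
eef_rot: [3.092, -0.262, 0.023]
contact_force: [0.7, -0.6, 0.1]
width: 0.986
gripper_force: 0.0
(array([ 0.1396, -0.3699,  0.1177]), array([-0.069,  0.252,  0.29 ]))
```

```bash
python3 -m inch '[[0.018,-0.046,0,-0.01,0.03,0.04,0.09],[0.036,-0.095,0.01,-0.02,0.06,0.08,0.09],[0.055,-0.145,0.02,-0.03,0.1,0.12,0.09],[0.075,-0.195,0.035,-0.04,0.14,0.16,0.09],[0.095,-0.245,0.055,-0.05,0.18,0.2,0.09],[0.11,-0.295,0.075,-0.06,0.22,0.25,0.09],[0.125,-0.335,0.097,-0.069,0.252,0.29,0.09],[0.14,-0.37,0.118,-0.069,0.252,0.29,0.09]]' && python3 - <<'E'
from h import *
import cv2
print(rel(tube([.25,0,-.019]),RT))
cams()
a=np.hstack([cv2.resize(CAM["scene"]["img"][130:330,150:350],(400,400)),cv2.resize(CAM["top"]["img"][120:270,140:290],(400,400))])
cv2.imwrite("pics/a1.png",a[:,:,::-1])
E
```

```text
time: 2.2
tool_pos: [0.5107, 0.1256, 0.3095]
eef_rot: [-3.141, -0.524, -0.281]
contact_force: [1.3, -1.5, -0.4]
width: 0.982
gripper_force: 0.0
(array([ 0.0012, -0.0022,  0.1404]), array([-0.002,  0.   ,  0.003]))
```

View pics/a1.png

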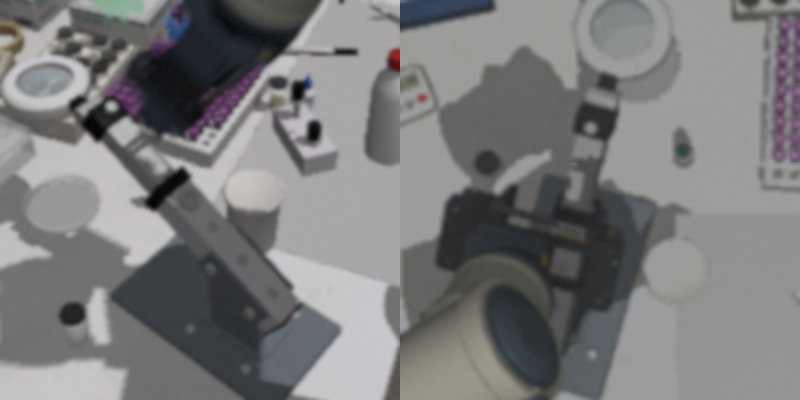

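The gripper hovers squarely over the bare tube, which lies between the fingers in both views. Next I'll descend and grip.

```bash
python3 -m inch '[[0.001,-0.001,0.035,0,0,0,0.09],[0.001,-0.002,0.07,0,0,0,0.09],[0.001,-0.002,0.11,0,0,0,0.09],[0.001,-0.002,0.14,0,0,0,0.06],[0.001,-0.002,0.14,0,0,0,0.04],[0.001,-0.002,0.14,0,0,0,0.02],[0.001,-0.002,0.14,0,0,0,0.02],[0.001,-0.002,0.14,0,0,0,0.02]]' 25
```

```text
time: 3.3
tool_pos: [0.579, 0.106, 0.1897]
eef_rot: [3.141, -0.523, -0.28]
contact_force: [0.4, 0.8, 0.7]
width: 0.472
gripper_force: 0.0
```

```bash
python3 -m inch '[[0,0,0,0,0,0,0.02],[0,0,0,0,0,0,0.02],[0,0,0,0,0,0,0.02],[0.001,0,0,0,0,0,0.02],[0.0025,0,0,0,0,0,0.02],[0.004,0,0,0,0,0,0.02],[0.0055,0,0,0,0,0,0.02],[0.007,0,0,0,0,0,0.02]]' 25
```

```text
time: 4.3
tool_pos: [0.5846, 0.1058, 0.1923]
eef_rot: [-3.14, -0.522, -0.281]
contact_force: [-7.0, 19.3, 2.1]
width: 0.339
gripper_force: 25.0
```

```bash
python3 - <<'E'
from h import *
from plant import ctrl
print(RT.inv().apply(ctrl.state()["contact_force"]),RT.inv().apply(ctrl.state()["tool_pos"]-tube([.25,0,-.019])))
E
```

```text
[ -9.43248659 -16.54127304  -7.86606109] [ 0.00643999  0.00070144 -0.00065898]
```

```bash
python3 -m inch '[[0.001,-0.001,0,0,0,0,0.02],[0.0025,-0.001,0,0,0,0,0.02],[0.004,-0.001,0,0,0,0,0.02],[0.0055,-0.001,0,0,0,0,0.02],[0.007,-0.001,0,0,0,0,0.02],[0.0085,-0.001,0,0,0,0,0.02],[0.01,-0.001,0,0,0,0,0.02],[0.011,-0.001,0,0,0,0,0.02]]' 25; python3 - <<'E'
from h import *
from plant import ctrl
print(RT.inv().apply(ctrl.state()["contact_force"]),RT.inv().apply(ctrl.state()["tool_pos"]-tube([.25,0,-.019])))
E
```

```text
time: 5.3
tool_pos: [0.5936, 0.1031, 0.1978]
eef_rot: [3.141, -0.521, -0.281]
contact_force: [-7.5, 8.5, 6.1]
width: 0.344
gripper_force: 24.9
[ -5.23326327  -6.09181975 -10.02967428] [ 0.017325    0.00075528 -0.00065079]
```

```bash
python3 -m inch '[[0.0015,0,0,0,0,0,0.02],[0.003,0,0,0,0,0,0.02],[0.0045,0,0,0,0,0,0.02],[0.006,0,0,0,0,0,0.02],[0.0075,0,0,0,0,0,0.02],[0.009,0,0,0,0,0,0.02],[0.0105,0,0,0,0,0,0.02],[0.011,0,0,0,0,0,0.02]]' 25; cat > f.py <<'E'
from h import *
from plant import ctrl
print(RT.inv().apply(ctrl.state()["contact_force"]),RT.inv().apply(ctrl.state()["tool_pos"]-tube([.25,0,-.019])))
E
python3 f.py
```

```text
time: 6.3
tool_pos: [0.5989, 0.1013, 0.2004]
eef_rot: [3.14, -0.514, -0.28]
contact_force: [-29.0, 29.1, -1.3]
width: 0.342
gripper_force: 24.9
[-31.83431062 -19.8572686  -16.8429185 ] [ 0.02340662  0.00095443 -0.00016476]
```

```bash
python3 -m inch '[[-0.001,0,0,0,0,0,0.02],[-0.002,0,0,0,0,0,0.02],[-0.003,0,0,0,0,0,0.02],[-0.004,0,0,0,0,0,0.02],[-0.0045,0,0,0,0,0,0.02],[-0.0045,0,0,0,0,0,0.02],[-0.0045,0,0,0,0,0,0.04],[-0.0045,0,0,0,0,0,0.091]]' 25; python3 f.py; python3 - <<'E'
from h import *
cams()
a=np.hstack([cv2.resize(CAM["scene"]["img"][190:300,200:310],(500,500),interpolation=cv2.INTER_CUBIC)])
cv2.imwrite("pics/a2.png",a[:,:,::-1])
E
```

```text
time: 7.3
tool_pos: [0.5997, 0.1009, 0.2011]
eef_rot: [3.14, -0.522, -0.28]
contact_force: [-1.1, -0.3, -0.4]
width: 0.515
gripper_force: 0.0
[-1.04702365  0.60641862 -0.10242228] [ 0.02456207  0.00117293 -0.00027564]
```

View pics/a2.png

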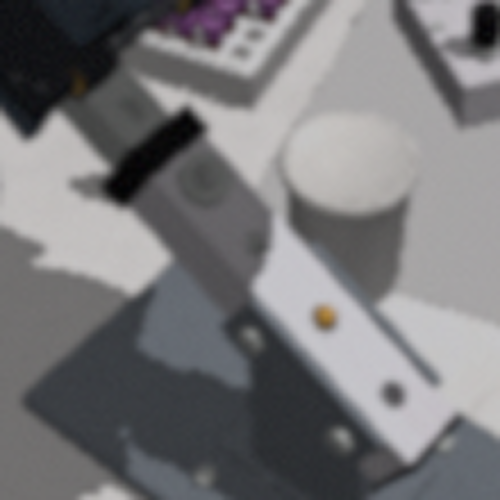

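The brass button has popped up at (325,317) in the middle hole, and the lower hole is empty. Next is the long pin.

```bash
python3 - <<'E'
from h import *
D=R.from_euler('xyz',[np.pi,0,-.284])
for p in([.55,0.09,.33],[.50,-.12,.30],[.474,-.2185,.23],[.474,-.2185,.18]): print(rel(np.array(p),D))
E
```

```text
(array([ 0.0255,  0.0243, -0.1341]), array([ 0.   , -0.522,  0.003]))
(array([ 0.0193,  0.2399, -0.1028]), array([ 0.   , -0.522,  0.003]))
(array([-0.0136,  0.3417, -0.0409]), array([ 0.   , -0.522,  0.003]))
(array([-0.0385,  0.3416,  0.0025]), array([ 0.   , -0.522,  0.003]))
```

```bash
python3 -m inch '[[0,0,-0.05,0,0,0,0.09],[0,0,-0.1,0,0,0,0.09],[0.01,0.02,-0.134,0,-0.08,0,0.08],[0.018,0.07,-0.134,0,-0.2,0,0.07],[0.025,0.125,-0.125,0,-0.3,0,0.06],[0.022,0.18,-0.115,0,-0.4,0,0.06],[0.019,0.24,-0.103,0,-0.48,0,0.06],[0.005,0.29,-0.075,0,-0.522,0,0.06]]' && python3 -m inch '[[-0.003,0.025,0.018,0,0,0,0.06],[-0.006,0.05,0.035,0,0,0,0.06],[-0.006,0.05,0.035,0,0,0,0.06],[-0.006,0.05,0.035,0,0,0,0.06],[-0.006,0.05,0.035,0,0,0,0.06],[-0.006,0.05,0.035,0,0,0,0.06],[-0.006,0.05,0.035,0,0,0,0.06],[-0.006,0.05,0.035,0,0,0,0.06]]'
python3 - <<'E'
from h import *
D=R.from_euler('xyz',[np.pi,0,-.284])
print(rel(np.array([.474,-.2185,.13]),D),rel(np.array([.474,-.2185,.08]),D))
cams()
for n in CAM: print(n,proj(n,[.474,-.2185,.108]),proj(n,[.4327,-.1715,.078]))
a=np.hstack([cv2.resize(CAM["scene"]["img"][140:240,260:360],(400,400),interpolation=cv2.INTER_CUBIC),cv2.resize(CAM["top"]["img"][180:270,270:360],(400,400),interpolation=cv2.INTER_CUBIC)])
cv2.imwrite("pics/a3.png",a[:,:,::-1])
E
```

```text
time: 8.4
tool_pos: [0.488, -0.1715, 0.2692]
eef_rot: [3.14, -0.001, -0.282]
contact_force: [1.7, 0.5, -0.0]
width: 0.662
gripper_force: 0.0
time: 9.4
tool_pos: [0.4679, -0.2148, 0.2338]
eef_rot: [3.14, 0.0, -0.281]
contact_force: [-0.5, -0.6, 0.6]
width: 0.661
gripper_force: 0.0
(array([0.007 , 0.0017, 0.1038]), array([0.001, 0.   , 0.003])) (array([0.007 , 0.0017, 0.1538]), array([0.001, 0.   , 0.003]))
scene [[298.23916852 170.93516565]] [[305.98935599 191.04270489]]
top [[314.76089717 215.41831101]] [[299.67953266 229.1066842 ]]
```

View pics/a3.png

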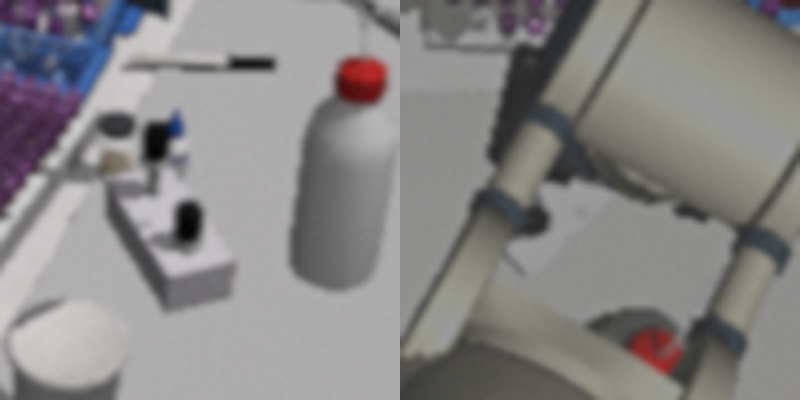

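The scene crop shows the long knob's top at (156,126), which is pixel (299,171.5) and agrees with the predicted (298.2,170.9). Nothing stands in the way, so I'll descend and grip.

```bash
python3 -m inch '[[0.007,0.002,0.03,0,0,0.003,0.06],[0.007,0.002,0.06,0,0,0.003,0.06],[0.007,0.002,0.09,0,0,0.003,0.06],[0.007,0.002,0.12,0,0,0.003,0.06],[0.007,0.002,0.14,0,0,0.003,0.05],[0.007,0.002,0.152,0,0,0.003,0.03],[0.007,0.002,0.152,0,0,0.003,0.01],[0.007,0.002,0.152,0,0,0.003,0.01]]' 30 && python3 -m inch '[[0,0,0,0,0,0,0.01],[0,0,0,0,0,0,0.01],[0,0,0,0,0,0,0.01],[0,0,0,0,0,0,0.01],[0,0,0,0,0,0,0.01],[0,0,0,0,0,0,0.01],[0,0,-0.005,0,0,0,0.01],[0,0,-0.01,0,0,0,0.01]]'; python3 f.py
```

```text
time: 10.5
tool_pos: [0.4743, -0.2192, 0.0824]
eef_rot: [3.14, -0.0, -0.284]
contact_force: [-0.8, -0.7, -0.5]
width: 0.251
gripper_force: 0.0
time: 11.5
tool_pos: [0.4738, -0.2189, 0.092]
eef_rot: [3.141, 0.001, -0.284]
contact_force: [0.4, -0.3, -1.3]
width: 0.235
gripper_force: 30.0
[-0.2095951   0.20682657  1.34389491] [-0.05713505  0.34341644  0.07849214]
```

```bash
python3 -m inch '[[0,0,-0.02,0,0,0,0.01],[0,0,-0.045,0,0,0,0.01],[0,0,-0.08,0,0,0,0.01],[0,0,-0.12,0,0,0,0.01],[0,-0.01,-0.16,0,0,0,0.01],[0,-0.03,-0.19,0,0,0,0.01],[0,-0.055,-0.21,0,0,0,0.01],[0,-0.08,-0.22,0,0,0,0.01]]' 40; python3 f.py; python3 - <<'E'
from h import *
print(rel(tube([.172,0,.16]),RT),rel(tube([.172,0,.036]),RT))
E
```

```text
time: 12.5
tool_pos: [0.4966, -0.1412, 0.3131]
eef_rot: [3.14, -0.001, -0.284]
contact_force: [0.7, 0.1, -1.6]
width: 0.233
gripper_force: 40.0
[-0.25885218 -0.26214232  1.65675059] [ 0.05358011  0.2624807  -0.11289965]
(array([-0.1471, -0.2624,  0.0081]), array([ 0.001,  0.523, -0.   ])) (array([-0.0852, -0.2626,  0.1155]), array([ 0.001,  0.523, -0.   ]))
```

```bash
python3 -m inch '[[-0.015,-0.03,-0.01,0,0.04,0,0.01],[-0.035,-0.065,-0.015,0,0.1,0,0.01],[-0.055,-0.105,-0.02,0,0.18,0,0.01],[-0.075,-0.145,-0.02,0,0.27,0,0.01],[-0.1,-0.185,-0.015,0,0.36,0,0.01],[-0.12,-0.22,-0.005,0,0.44,0,0.01],[-0.135,-0.245,0.002,0,0.5,0,0.01],[-0.147,-0.262,0.008,0,0.523,0,0.01]]' && python3 - <<'E'
from h import *
print(rel(tube([.172,0,.127]),RT))
cams()
g=cv2.resize(CAM["scene"]["img"][160:300,190:310],(600,700)[::1],interpolation=cv2.INTER_CUBIC)[:600]
a=np.hstack([cv2.resize(CAM["scene"]["img"][170:290,200:320],(400,400),interpolation=cv2.INTER_CUBIC),cv2.resize(CAM["top"]["img"][170:270,160:260],(400,400),interpolation=cv2.INTER_CUBIC)])
cv2.imwrite("pics/a4.png",a[:,:,::-1])
print(proj("scene",[tube([.172,0,.026]),tube([.172,0,.084])]))
E
```

```text
time: 13.5
tool_pos: [0.4275, 0.1519, 0.3032]
eef_rot: [3.14, -0.524, -0.282]
contact_force: [0.5, -1.1, -0.3]
width: 0.232
gripper_force: 40.0
(array([ 0.0019, -0.0004,  0.0326]), array([0.   , 0.   , 0.002]))
[[244.2445224  228.46091653]
 [253.64591197 218.39344424]]
```

View pics/a4.png

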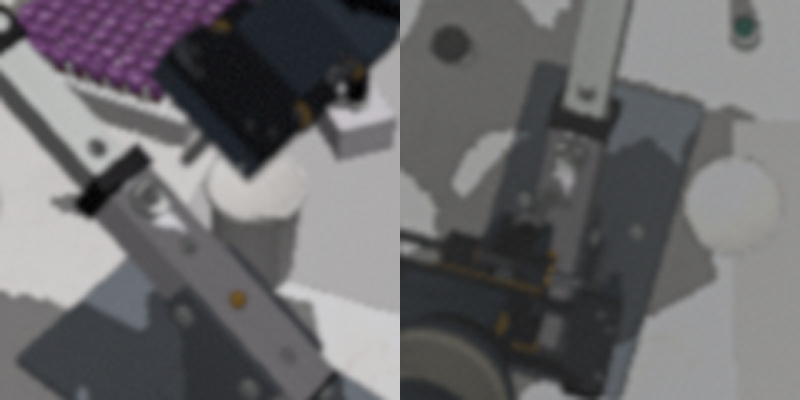

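The scene view shows the pin's tip at about (185,162) in the crop and the boss hole at (148,193), close to what I predicted. I'll lower to just above the boss and look from close by.

```bash
python3 -m inch '[[0.001,0,0.015,0,0,0,0.01],[0.002,0,0.03,0,0,0,0.01],[0.002,0,0.044,0,0,0,0.01],[0.002,0,0.044,0,0,0,0.01],[0.002,0,0.044,0,0,0,0.01],[0.002,0,0.044,0,0,0,0.01],[0.002,0,0.044,0,0,0,0.01],[0.002,0,0.044,0,0,0,0.01]]' && python3 - <<'E'
from h import *
print(rel(tube([.172,0,.036]),RT))
cams()
k=dict(interpolation=cv2.INTER_CUBIC)
a=np.hstack([cv2.resize(CAM["scene"]["img"][200:250,220:270],(400,400),**k),cv2.resize(CAM["top"]["img"][180:230,175:225],(400,400),**k)])
cv2.imwrite("pics/a5.png",np.clip(a[:,:,::-1].astype(float)*1.5,0,255).astype(np.uint8))
for n in CAM: print(n,proj(n,[tube([.172,0,.026]),tube([.172,0,.040]),tube([.208,0,.0235])]))
E
```

```text
time: 14.6
tool_pos: [0.4515, 0.1442, 0.2665]
eef_rot: [3.141, -0.523, -0.283]
contact_force: [-0.2, -0.1, -0.2]
width: 0.231
gripper_force: 40.0
(array([-0.0015, -0.0012,  0.0792]), array([0.001, 0.001, 0.   ]))
scene [[244.2445224  228.46091653]
 [246.42016676 226.1311291 ]
 [233.30470256 217.3282986 ]]
top [[202.13823715 209.18615876]
 [201.05834367 211.04639671]
 [204.50983899 198.39352759]]
```

View pics/a5.png

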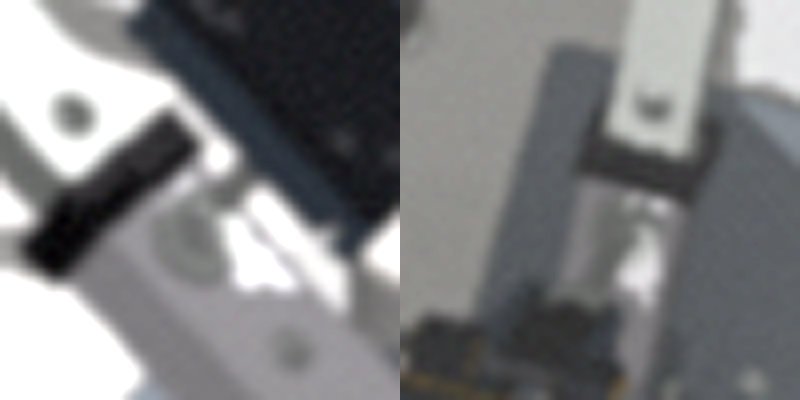

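The scene crop shows the boss at about (190,236) and the pin's nose just up and to the right of it, near (230,190). The two line up to within about 2 mm. The earlier grip on the tube also gives its lateral position to better than 1 mm, so I'll lower gently and watch the force.

```bash
python3 -m inch '[[-0.001,0,0.004,0,0,0,0.01],[-0.0015,-0.0004,0.008,0,0,0,0.01],[-0.0015,-0.0004,0.011,0,0,0,0.01],[-0.0015,-0.0004,0.0135,0,0,0,0.01],[-0.0015,-0.0004,0.016,0,0,0,0.01],[-0.0015,-0.0004,0.018,0,0,0,0.01],[-0.0015,-0.0004,0.019,0,0,0,0.01],[-0.0015,-0.0004,0.020,0,0,0,0.01]]' ; python3 - <<'E'
from h import *
from plant import ctrl
print(RT.inv().apply(ctrl.state()["contact_force"]),rel(tube([.172,0,.036]),RT))
cams();k=dict(interpolation=cv2.INTER_CUBIC)
a=cv2.resize(CAM["scene"]["img"][205:245,222:262],(560,560),**k).astype(float)
cv2.imwrite("pics/a6.png",np.clip((a[:,:,::-1]-20)*1.6,0,255).astype(np.uint8))
E
```

```text
time: 15.7
tool_pos: [0.46, 0.142, 0.2482]
eef_rot: [3.14, -0.523, -0.283]
contact_force: [0.0, 0.1, -0.9]
width: 0.231
gripper_force: 40.0
[-0.45083535 -0.12361122  0.75146396] (array([ 0.0001, -0.0009,  0.059 ]), array([0.001, 0.001, 0.   ]))
```

No contact force with the nose 7 mm below the boss top, so it is in the hole. I'll carry on down.

```bash
python3 -m inch '[[0,0,0.003,0,0,0,0.01],[0,0,0.006,0,0,0,0.01],[0,0,0.009,0,0,0,0.01],[0,0,0.012,0,0,0,0.01],[0,0,0.015,0,0,0,0.01],[0,0,0.018,0,0,0,0.01],[0,0,0.021,0,0,0,0.01],[0,0,0.024,0,0,0,0.01]]' ; cat > g.py <<'E'
from h import *
from plant import ctrl
print(RT.inv().apply(ctrl.state()["contact_force"]),rel(tube([.172,0,.036]),RT))
E
python3 g.py
```

```text
time: 16.8
tool_pos: [0.4715, 0.1386, 0.2273]
eef_rot: [3.14, -0.522, -0.283]
contact_force: [0.2, -0.1, -1.2]
width: 0.232
gripper_force: 40.0
[-0.37746772  0.06568904  1.1600583 ] (array([ 0.0001, -0.0009,  0.0348]), array([0.001, 0.001, 0.   ]))
```

```bash
python3 -m inch '[[0,0,0.003,0,0,0,0.01],[0,0,0.006,0,0,0,0.01],[0,0,0.009,0,0,0,0.01],[0,0,0.012,0,0,0,0.01],[0,0,0.015,0,0,0,0.01],[0,0,0.018,0,0,0,0.01],[0,0,0.021,0,0,0,0.01],[0,0,0.024,0,0,0,0.01]]' ; python3 g.py
```

```text
time: 17.8
tool_pos: [0.483, 0.1352, 0.2065]
eef_rot: [3.14, -0.522, -0.283]
contact_force: [-0.3, -0.5, -0.8]
width: 0.235
gripper_force: 40.0
[-0.57910725  0.52647293  0.64041223] (array([ 0.0001, -0.0009,  0.0108]), array([0.001, 0.001, 0.   ]))
```

```bash
python3 -m inch '[[0,0,0.003,0,0,0,0.01],[0,0,0.006,0,0,0,0.01],[0,0,0.008,0,0,0,0.01],[0,0,0.0095,0,0,0,0.01],[0,0,0.0105,0,0,0,0.01],[0,0,0.0115,0,0,0,0.01],[0,0,0.012,0,0,0,0.01],[0,0,0.012,0,0,0,0.01]]' ; python3 g.py; python3 - <<'E'
from h import *
cams();k=dict(interpolation=cv2.INTER_CUBIC)
a=np.hstack([cv2.resize(CAM["scene"]["img"][195:265,205:275],(400,400),**k),cv2.resize(CAM["top"]["img"][170:240,165:235],(400,400),**k)]).astype(float)
cv2.imwrite("pics/a7.png",np.clip(a[:,:,::-1]*1.4,0,255).astype(np.uint8))
E
```

```text
time: 18.8
tool_pos: [0.488, 0.1337, 0.1975]
eef_rot: [3.141, -0.524, -0.284]
contact_force: [-29.7, 5.0, 40.2]
width: 0.231
gripper_force: 40.1
[ -5.77512252   3.52416326 -49.78012143] (array([ 0.    , -0.0009,  0.0004]), array([ 0., -0.,  0.]))
```

The flange hit the boss within 0.5 mm of the expected depth. I'll ease off, release and retreat.

```bash
python3 -m inch '[[0,0,-0.001,0,0,0,0.01],[0,0,-0.001,0,0,0,0.05],[0,0,-0.001,0,0,0,0.05],[0,0,-0.001,0,0,0,0.05],[0,0,-0.001,0,0,0,0.05],[0,0,-0.001,0,0,0,0.05],[0,0,-0.02,0,0,0,0.05],[0,0,-0.05,0,0,0,0.05]]' && python3 -m inch '[[0,0,-0.03,0,0,0,0.05],[0,0,-0.06,0,0,0,0.05],[-0.02,0,-0.09,0,0,0,0.05],[-0.04,0,-0.11,0,0,0,0.05],[-0.04,0.05,-0.12,0,0,0,0.05],[-0.04,0.1,-0.12,0,0,0,0.05],[-0.04,0.14,-0.12,0,0,0,0.05],[-0.04,0.14,-0.12,0,0,0,0.05]]'; python3 - <<'E'
from h import *
cams();k=dict(interpolation=cv2.INTER_CUBIC)
a=np.hstack([cv2.resize(CAM["scene"]["img"][175:285,195:305],(400,400),**k),cv2.resize(CAM["top"]["img"][150:260,160:270],(400,400),**k)]).astype(float)
cv2.imwrite("pics/a8.png",np.clip(a[:,:,::-1]*1.2,0,255).astype(np.uint8))
for n in CAM: print(n,proj(n,[tube([.172,0,.03]),tube([.172,0,.062])]))
E
```

```text
time: 19.9
tool_pos: [0.4642, 0.1404, 0.2394]
eef_rot: [3.139, -0.521, -0.283]
contact_force: [0.3, 0.3, 0.2]
width: 0.55
gripper_force: 0.0
time: 20.9
tool_pos: [0.334, 0.0307, 0.3239]
eef_rot: [3.141, -0.523, -0.288]
contact_force: [0.4, 1.0, -0.3]
width: 0.552
gripper_force: 0.0
scene [[244.86035866 227.80144866]
 [249.95691486 222.34380456]]
top [[201.83156611 209.71443412]
 [199.32361091 214.03466896]]
```

View pics/a8.png

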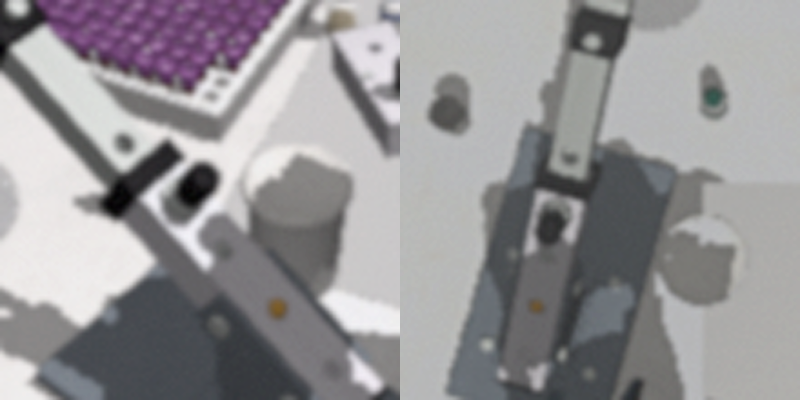

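The pin's flange sits on the boss with the knob upright at (198,183). The brass button is up in the middle hole at (278,308), and the robot is clear of everything.

```bash
python3 -c "
from plant import ctrl
print(ctrl.sign_off())"
```

```text
the job is handed in; nothing more can be done
None
```

The job is handed in after about 21 s: the button is up in the middle hole, the long pin is seated with its flange on the boss and released, and the robot is clear; sign-off returned no verdict.

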